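# Run the pick along the washboard's drain gutter

### The job

Take the straight-handled pick out of its ceramic holder and run its tip slowly along the drain gutter of the green washboard, taking about five seconds from the soap-rest end to the open end, keeping the tip down in the gutter all the way. Then stand the pick back in the holder it came from and let go. Leave the ball-handled brush in the other holder alone.

Things in the scene. Friction and masses are not known exactly. Their poses are not given: they have to be found in the camera images.
- pick: Pick upright in its holder, 141 mm long, 90 g. Origin at its tip, z up the pick: pointed steel shank 8 mm thick (0 to 45 mm), flat white collar 50 mm across (45 to 51 mm), straight round white handle 26 mm across (51 to 141 mm). In the holder the collar rests on the block's top, tip 15 mm above the work surface. Round: yaw means nothing.
- washboard: Green ribbed board, fixed flat, 260 (x) x 130 (y) mm, rim 30 mm high. Origin: centre of underside, z up. Straight gutter along x on the robot's side: centre y = +45 mm, 26 mm wide, floor at z = 16 mm, walls' tops at 30 mm. Closed end x = -100 mm at the soap rest (crossbar 42 mm high, x = -130 to -100); open end x = +130 mm.
- pick_holder: Pale blue ceramic block holding the pick, fixed, 90 x 90 mm, 60 mm high, with one upright round hole 27 mm across and 55 mm deep in the middle of its top. Origin at the centre of its underside, z up. An identical block holds the brush; either may stand left or right of the washboard.
- brush: Bystander: brush standing in the other ceramic block; same white collar, but its handle is a 16 mm stem ending in a 48 mm ball, top 144 mm above the work surface. Origin at its lower end, 15 mm above the work surface; z up. Leave it there.
Mind the look-alikes: they are no part of the job. What is shaped like the pick but blue or red is not meant.

How it is judged:
By the outcome, as a careful person would: the job done as asked, in the order asked, and still so for the second after the job is handed in, with the robot touching nothing.
It also fails if it takes over 58 s, if anything falls off the work surface, if the arm or the gripper's body presses on something with over 40 N, if the wrist force passes 120 N, or if a joint passes its speed limit or range.

### The arm

A 7-joint arm with a two-finger parallel gripper is mounted at the origin on the work surface. World frame = base frame: x ahead of the robot, y to its left, z up, the work surface at z = 0. Lengths are in m, angles in rad, forces in N, time in s.
With the tool pointing down it reaches from about 0.4 to 0.875 m from the base axis. Payload 19.3 kg.
Tool frame: the origin (TCP) lies on the centre line of the jaws, within the pads' length; the fingertips stand 25 mm ahead of it and the grasp point (between the pads) lies 6 mm ahead of it (tips_ahead is the distance from the TCP to the fingertips, in m); z points along the fingers, y is the direction in which the jaws open and shut (so a half turn about z gives the same grasp; the last joint's range is limited). The gripper opens to 85 mm and grips with 20 to 120 N. Pads are 22 mm wide; open, the fingers measure 114 mm over their backs; the gripper's body (76 mm by 85 mm) begins 54 mm behind the grasp point. The pads swing forward as they close: fully open they stand 13 mm farther back than shut.
Start: joints at [1.059, 0.521, -0.036, 1.599, 0.021, 1.021, -0.113], TCP at [0.267, -0.565, 0.256] pointing down, gripper open.
Joint ranges: [-2.91, 2.91], [-0.3, 2.13], [-1.5, 1.42], [0.17, 2.43], [-1.26, 4.41], [0.16, 1.93], [-2.52, 2.52]. Speed limits (rad/s): [1.89, 1.89, 2.39, 2.39, 3.01, 3.01, 3.01].

### API

Orientations are given as [roll, pitch, yaw] about the fixed x, y, z axes, in that order (R = Rz(yaw) Ry(pitch) Rx(roll)).
In Python, from workcell import observe, grab_frame, job_done, outline_of, tips_ahead gives the robot as it stands. The module is installed in compiled form; this text tells all that it offers.
- The arm moves only by the tool move_arm, never from a script. Its argument "motion" is a list of rows, each a list of 2 entries, a list of its own where there are three numbers: the shift along the world's x, y, z in mm, then the turn, a rotation vector about the world's x, y, z in rad. A call has 1 to 12 rows; each row is the pose to reach, as a shift and turn from the pose commanded when the call began; what a row does not reach only later rows make up. A row lasts 1/8 s, in which the tool goes at most 62.5 mm and 10.7 degrees, less where a joint would pass 70% of its speed; a pose out of reach is approached as far as the arm can. A call with a gripper value outside its range is refused whole. "jaw" is the finger opening in mm, from 0 to 85.4, set as the call begins (left out, the last holds). The fingers move at their own pace and stop on an object; "grip_force" is the grip in N (left out, the last holds). Time passes only in rows, so rows that repeat a pose let the fingers close. It gives the time, the measured TCP pose, the force and the opening at its end, in the units of the state.
- observe(): the state, without advancing time (a new reading comes with each control period).
- grab_frame(name): name is "scene" or "side" or "wrist"; returns a dict with "frame" (384x512x3 uint8, red, green, blue), "fx", "fy", "cx", "cy" (pixels), "dist" ([k1, k2, p1, p2, k3] as OpenCV has them; the pictures are not rectified), "T" (4x4, takes a point from camera to world coordinates); the wrist camera has in their place "mount" (4x4, takes a point from camera to tool coordinates, whose origin is the TCP and whose axes are the flange's). Camera axes: x right, y down, z forward; pixel columns grow to the right and rows downward; lengths in m; the calibration is good to about 2 mm. A picture is of the moment at which its call begins: read the wrist's pose just before it. There is no depth.
- job_done(): hands the job in, once; it reports no verdict.
Trained networks look in the newest picture that a camera, given by its name, has taken for a name from the list of things; names that differ only in an ending like _2 or _b are one class to them, and where a whole thing is asked for, a point or a joint stands for the part that bears it (a point fixed in the world has none). Each returns a list of dicts, best first, with "score" (0 to 1); they miss things now and then, are a little off and sometimes report something else, mostly with a low value. They report only what shows in the picture. A call takes as long as a camera call. They do not tell look-alikes from the thing itself.
- outline_of(label, camera): "pixels" (384x512 bool, what is visible of it) and "pixel" ([column, row] in pixels, amid what is visible of it).
The state is a dict: "clock": time; "qpos": joint angles; "qd": joint speeds; "joint_efforts": joint torques, N m; "position": TCP position; "tool_rot": TCP orientation; "force": force on the tool from outside, world axes, zero at the start; "moment": the same for the moment, N m; "grip_width": finger opening in m.
Only numpy, scipy, OpenCV 4.12 (cv2) and the standard library are available. Lean on these libraries where they do the work, as an engineer would, in place of code of your own. Each camera call takes 0.05 s, during which the arm holds its last target.

## Working session

There is one attempt and no reset: what is moved stays moved. The work goes in short steps, Python scripts to look and compute and a tool call to move; the robot and the scene stay as the last step left them, time stands still between calls to the robot, and variables do not carry over. Pictures are saved under pics/ and viewed, and the job is handed in when it is done.

Besides the shell and the picture viewer there is one more tool, called after "Emit:" by a JSON object that holds its "api" and its "payload", one argument or row to a line. move_arm: Moves the arm, as the interface text tells. Its arguments: {"type":"object","properties":{"motion":{"type":"array"},"jaw":{"type":"number"},"grip_force":{"type":"number"}},"required":["motion"]}

```bash
mkdir -p pics; python3 - <<'E'
from workcell import *
import cv2,numpy as np,pickle
d={}
for n in ["scene","side","wrist"]:
    s=observe(); f=grab_frame(n); d[n]=(s,f); cv2.imwrite(f"pics/{n}0.png",f["frame"][:,:,::-1])
    print(n,{k:np.round(v,3).tolist() for k,v in f.items() if k!="frame"})
    for l in ["pick","washboard","pick_holder","brush"]:
        for o in outline_of(l,n): 
            print(l,round(o["score"],2),o["pixel"],o["pixels"].sum()); d.setdefault((n,l),[]).append(o)
pickle.dump(d,open("d0.pkl","wb"))
print(observe(),tips_ahead)
E
```

```text
scene {'fx': 422.472, 'fy': 422.472, 'cx': 251.999, 'cy': 194.976, 'dist': [-0.101, 0.0, 0.0, 0.0, 0.0], 'T': [[-0.018, 0.603, -0.797, 1.436], [1.0, -0.007, -0.028, 0.066], [-0.023, -0.798, -0.603, 0.763], [0.0, 0.0, 0.0, 1.0]]}
pick 0.94 [369.7, 170.6] 324
pick 0.74 [394.0, 193.4] 449
pick 0.65 [333.2, 171.1] 333
pick 0.55 [351.6, 194.6] 400
pick 0.31 [119.6, 191.6] 437
washboard 0.64 [244.5, 222.3] 3477
pick_holder 0.8 [348.7, 213.8] 1194
brush 0.93 [119.4, 188.7] 433
side {'fx': 414.525, 'fy': 414.525, 'cx': 255.353, 'cy': 189.468, 'dist': [-0.067, 0.0, 0.0, 0.0, 0.0], 'T': [[-0.854, -0.26, 0.45, 0.037], [-0.519, 0.463, -0.718, 0.822], [-0.021, -0.848, -0.53, 0.633], [0.0, 0.0, 0.0, 1.0]]}
pick 0.91 [248.9, 248.0] 684
pick 0.71 [189.3, 229.3] 638
pick 0.7 [214.1, 274.6] 814
pick 0.58 [157.3, 269.5] 790
washboard 0.85 [252.1, 194.9] 3389
pick_holder 0.92 [186.0, 255.9] 1627
brush 0.75 [307.7, 125.4] 326
wrist {'fx': 267.763, 'fy': 267.763, 'cx': 255.588, 'cy': 195.166, 'dist': [-0.058, 0.0, 0.0, 0.0, 0.0], 'mount': [[0.0, -0.965, -0.263, 0.068], [1.0, 0.0, -0.0, -0.0], [0.0, -0.263, 0.965, -0.116], [0.0, 0.0, 0.0, 1.0]]}
{'clock': 0.75, 'qpos': array([ 1.05879993,  0.52138344, -0.03628378,  1.59947752,  0.02119297,
        1.02111183, -0.11278822]), 'qd': array([ 1.04047780e-03,  4.54011839e-04, -3.80502757e-05, -1.52096777e-03,
       -5.61953355e-04, -1.02641478e-03,  1.60431970e-03]), 'joint_efforts': array([-1.04013427e-03, -9.26757860e+01,  1.97696239e+00, -3.70226705e+01,
        1.77371706e-02,  1.98647875e-03,  1.36748090e-04]), 'position': array([ 0.26719993, -0.5650055 ,  0.25630935]), 'tool_rot': array([3.14158830e+00, 9.62001415e-07, 4.41747123e-01]), 'force': array([-0.04203542, -0.26567946,  0.5693521 ]), 'moment': array([ 0.01442092, -0.00073684,  0.02167921]), 'grip_width': 0.08531971663563112} 0.025
```

```bash
python3 - <<'E'
import cv2
for n in ["scene","side"]:
    f=cv2.imread(f"pics/{n}0.png"); f=f[90:330] if n=="scene" else f[60:330]
    f=f[:,60:450]; cv2.imwrite(f"pics/{n}0z.png",cv2.resize(f,None,fx=2,fy=2,interpolation=cv2.INTER_CUBIC))
E
```

```text
(no output)
```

View pics/scene0z.png

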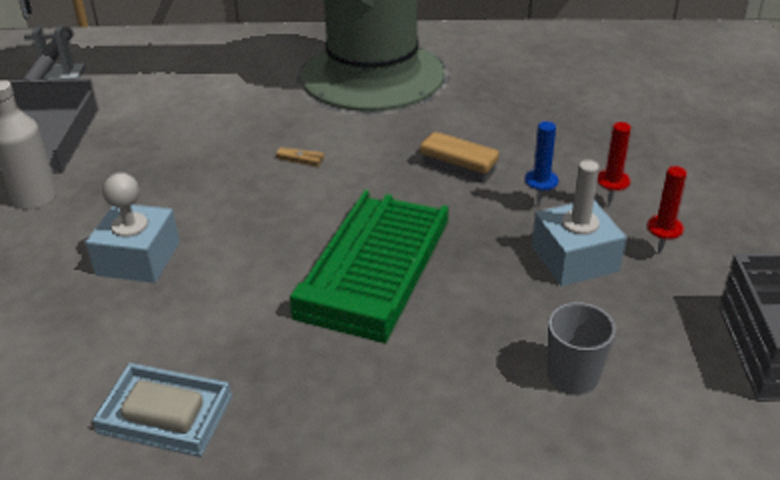

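View pics/side0z.png

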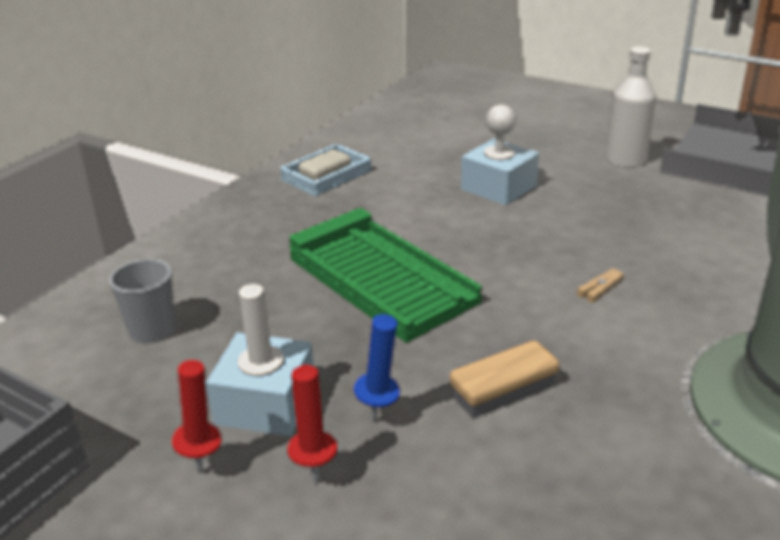

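```bash
cat > h.py <<'E'
import numpy as np,cv2,pickle
from scipy.optimize import minimize
def proj(f,P,T=None):
    T=f["T"] if T is None else T
    Ti=np.linalg.inv(T); K=np.array([[f["fx"],0,f["cx"]],[0,f["fy"],f["cy"]],[0,0,1.]])
    r=cv2.Rodrigues(Ti[:3,:3])[0]
    return cv2.projectPoints(np.asarray(P,float).reshape(-1,1,3),r,Ti[:3,3],K,np.array(f["dist"]))[0][:,0]
def box(x0,x1,y0,y1,z0,z1): return np.array([[x,y,z] for x in(x0,x1) for y in(y0,y1) for z in(z0,z1)])
def cyl(r,z0,z1,n=24):
    a=np.arange(n)*2*np.pi/n; return np.vstack([np.c_[r*np.cos(a),r*np.sin(a),0*a+z] for z in(z0,z1)])
def place(P,x,y,w):
    c,s=np.cos(w),np.sin(w); return P@np.array([[c,s,0],[-s,c,0],[0,0,1]])+[x,y,0]
S=4
def render(f,parts,T=None):
    m=np.zeros((384*S,512*S),np.uint8)
    for P in parts:
        h=cv2.convexHull(((proj(f,P,T)+.5)*S).astype(np.float32)); cv2.fillConvexPoly(m,np.round(h).astype(np.int32),1)
    return cv2.resize(m.astype(np.float32),(512,384),interpolation=cv2.INTER_AREA)
def fit(fs,masks,parts,x0,yaw=True,steps=(.02,.02,.15)):
    def c(p,i=None):
        t=0
        for f,m in zip(fs,masks):
            r=render(f,[place(P,p[0],p[1],p[2] if yaw else 0) for P in parts])
            t+=np.abs(r-m).sum()/m.sum()
        return t
    n=3 if yaw else 2
    x=np.array(x0[:n],float)
    for k in range(3):
        sim=np.vstack([x]+[x+np.eye(n)[i]*steps[i]/3**k for i in range(n)])
        o=minimize(c,x,method="Nelder-Mead",options=dict(initial_simplex=sim,xatol=1e-5,fatol=1e-5)); x=o.x
    return x,o.fun
def ray(f,u,z,T=None):
    T=f["T"] if T is None else T
    K=np.array([[f["fx"],0,f["cx"]],[0,f["fy"],f["cy"]],[0,0,1.]])
    q=cv2.undistortPoints(np.array([[u]],float),K,np.array(f["dist"]))[0,0]
    d=T[:3,:3]@[q[0],q[1],1]; return T[:3,3]+d*(z-T[2,3])/d[2]
BOARD=[box(-.13,.13,-.065,.065,0,.03),box(-.13,-.10,-.065,.065,0,.042)]
E
python3 - <<'E'
from h import *
d=pickle.load(open("d0.pkl","rb")); fs=[d[n][1] for n in("scene","side")]
print("board rough",ray(fs[0],[244,222],.02), "pick",ray(fs[0],[351.6,195],.1),ray(fs[1],[187,224],.1))
def green(f):
    a=f["frame"].astype(int); m=((a[...,1]>a[...,0]*1.6+10)&(a[...,1]>a[...,2]*1.6+10)).astype(np.uint8)
    n,l,s,_=cv2.connectedComponentsWithStats(m); return (l==1+np.argmax(s[1:,4])).astype(float)
g=[green(f) for f in fs]; print([m.sum() for m in g])
c=ray(fs[0],[244,222],.02)
for w in (2.6,3.0,3.5,3.9):
    print(w,*fit(fs,g,BOARD,[c[0],c[1],w]))
for i in (0,1):
    print("only",i,*fit(fs[i:i+1],g[i:i+1],BOARD,[c[0],c[1],3.3]))
# pick handle white
def white(f,c,b):
    a=f["frame"].astype(int); m=((a.max(2)-a.min(2)<25)&(a.min(2)>120))
    q=np.zeros_like(m); q[b[1]:b[3],b[0]:b[2]]=1; return (m&q).astype(float)
w=[white(fs[0],0,(335,165,366,210)),white(fs[1],0,(170,195,210,252))]; print([m.sum() for m in w])
PICK=[cyl(.025,.06,.066),cyl(.013,.066,.156)]
p=ray(fs[0],[351.6,195],.1)
print(fit(fs,w,PICK,p,False)); 
for i in (0,1): print(fit(fs[i:i+1],w[i:i+1],PICK,p,False))
for i,n in enumerate(("scene","side")):
  im=fs[i]["frame"][:,:,::-1].copy(); im[w[i]>0]=(255,0,255); im[g[i]>0]=(0,255,255); cv2.imwrite(f"pics/m_{n}.png",im)
# holder blue
def blue(f,b):
    a=f["frame"].astype(int); m=((a[...,2]>a[...,0]+15)&(a[...,1]>a[...,0]+5))
    q=np.zeros_like(m); q[b[1]:b[3],b[0]:b[2]]=1; return (m&q)
bs=[blue(fs[0],(320,180,380,240)),blue(fs[1],(155,220,225,280))]
bs=[np.maximum(a*1.,b) for a,b in zip(bs,w)]
print("holder",fit(fs,bs,[box(-.045,.045,-.045,.045,0,.06)]+PICK,[p[0],p[1],.3]))
E
```

```text
board rough [0.57321384 0.01234003 0.02      ] pick [0.56163495 0.29419828 0.1       ] [0.54535517 0.2916894  0.1       ]
[np.float64(3430.0), np.float64(2686.0)]
2.6 [0.55626545 0.01807244 2.80541629] 0.3817070996572227
3.0 [0.55738863 0.01827518 2.796732  ] 0.3808465881831937
3.5 [0.55755342 0.01725091 2.80850267] 0.38301700427006247
3.9 [0.55682127 0.01787578 2.80208266] 0.3819202907202664
only 0 [0.5549606  0.01941442 2.80906836] 0.07243075801749271
only 1 [0.56865466 0.01176589 2.80197299] 0.2817386448250186
[np.float64(139.0), np.float64(1382.0)]
(array([0.53651226, 0.29925105]), np.float64(3.0877559891305477))
(array([0.53436338, 0.29965593]), np.float64(2.2918165467625897))
(array([0.56727022, 0.28190976]), np.float64(0.7852297395079595))
holder (array([0.53967986, 0.29817827, 0.37335614]), np.float64(0.9584431668055274))
```

View pics/wrist0.png

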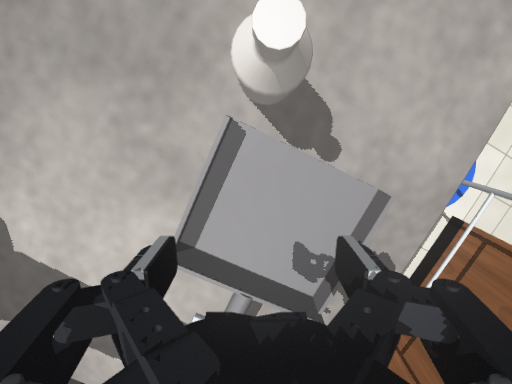

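```bash
python3 - <<'E'
from h import *
d=pickle.load(open("d0.pkl","rb")); fs=[d[n][1] for n in("scene","side")]
PICK=[cyl(.025,.06,.066),cyl(.013,.066,.156)]
ms=[d[("scene","pick")][3]["pixels"].astype(float),d[("side","pick")][1]["pixels"].astype(float)]
# pick outlines: scene idx3 (351.6,194.6); side idx1 (189.3,229.3)
p=[.55,.295]
print(fit(fs,ms,PICK,p,False)); 
for i in (0,1): print(fit(fs[i:i+1],ms[i:i+1],PICK,p,False))
def green(f):
    a=f["frame"].astype(int); m=((a[...,1]>a[...,0]*1.3+8)&(a[...,1]>a[...,2]*1.3+8)).astype(np.uint8)
    n,l,s,_=cv2.connectedComponentsWithStats(m); return (l==1+np.argmax(s[1:,4])).astype(float)
g=[green(f) for f in fs]; print([m.sum() for m in g])
print(fit(fs,g,BOARD,[.556,.018,2.8]))
for i in (0,1):
    print("only",i,*fit(fs[i:i+1],g[i:i+1],BOARD,[.556,.018,2.8]))
out=[]
for i in (0,1):
  im=fs[i]["frame"][:,:,::-1].copy()
  im[ms[i]>0]=(255,0,255); im[g[i]>0]=im[g[i]>0]//2+np.array((0,127,127),np.uint8); out.append(im[120:300,80:420])
cv2.imwrite("pics/m1.png",cv2.resize(np.vstack(out),None,fx=1.6,fy=1.6))
print([ (l,n,o["pixel"],) for l in ["pick_holder"] for n in ("scene","side") for o in d[(n,l)]])
hm=[np.maximum(d[(n,"pick_holder")][0]["pixels"]*1.,ms[i]) for i,n in enumerate(("scene","side"))]
print("holder",fit(fs,hm,[box(-.045,.045,-.045,.045,0,.06)]+PICK,[p[0],p[1],.3]))
E
```

```text
(array([0.5363104 , 0.29882902]), np.float64(0.27296532131661444))
(array([0.53424585, 0.29914164]), np.float64(0.148125))
(array([0.53839457, 0.2962892 ]), np.float64(0.1040360501567398))
[np.float64(3554.0), np.float64(3237.0)]
(array([0.55824516, 0.01759969, 2.79852573]), np.float64(0.1288928820341754))
only 0 [0.55500886 0.01893002 2.80653288] 0.042540095666854245
only 1 [0.55966745 0.01582571 2.79817114] 0.07481850478838431
[('pick_holder', 'scene', [348.7, 213.8]), ('pick_holder', 'side', [186.0, 255.9])]
holder (array([0.53900167, 0.29740173, 0.32363996]), np.float64(0.22410676199426469))
```

View pics/m1.png

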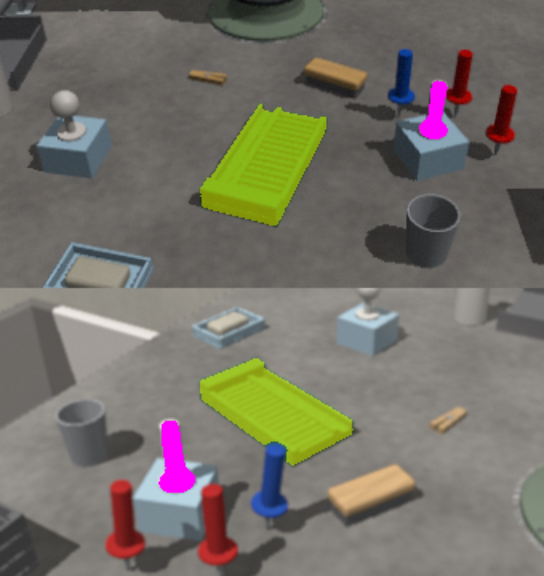

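```bash
python3 - <<'E'
from h import *
d=pickle.load(open("d0.pkl","rb")); fs=[d[n][1] for n in("scene","side")]
P=[cyl(.025,.045,.051),cyl(.013,.051,.141)]
P=[q+[0,0,.0] for q in P]
for n,i in(("scene",0),("side",1)):
  for o in d[(n,"pick")]:
    m=o["pixels"]; c=fs[i]["frame"][m].mean(0); 
    p=ray(fs[i],o["pixel"],.09)
    print(n,o["pixel"],c.round(),*fit([fs[i]],[m*1.],P,p,False))
E
```

```text
scene [369.7, 170.6] [91.  8.  7.] [0.42030389 0.36660491] 0.22858796296296297
scene [394.0, 193.4] [92. 15. 13.] [0.53047767 0.41742688] 0.12026726057906459
scene [333.2, 171.1] [13. 39. 89.] [0.42043896 0.25993712] 0.17961711711711711
scene [351.6, 194.6] [112. 109. 106.] [0.51619535 0.30368227] 0.10734375
scene [119.6, 191.6] [135. 132. 129.] [ 0.51550128 -0.32622737] 0.3412471395881007
side [248.9, 248.0] [ 40.  66. 129.] [0.40609327 0.25904727] 0.2648940058479532
side [189.3, 229.3] [161. 159. 154.] [0.55075616 0.28298638] 0.06720219435736677
side [214.1, 274.6] [135.  38.  37.] [0.42105293 0.36460792] 0.10956695331695332
side [157.3, 269.5] [133.  41.  39.] [0.5252381  0.41104148] 0.20348101265822785
```

Emit:
{"api": "move_arm", "payload": {
  "motion": [
    [[0, 0, 60], [0, 0, 0]],
    [[45, 45, 90], [0, 0, 0.1]],
    [[85, 90, 100], [0, 0, 0.2]],
    [[125, 135, 100], [0, 0, 0.3]],
    [[165, 180, 100], [0, 0, 0.4]],
    [[200, 225, 100], [0, 0, 0.5]],
    [[235, 270, 100], [0, 0, 0.6]],
    [[265, 320, 100], [0, 0, 0.7]],
    [[285, 375, 100], [0, 0, 0.8]],
    [[300, 430, 100], [0, 0, 0.9]],
    [[315, 490, 100], [0, 0, 1.0]],
    [[325, 550, 100], [0, 0, 1.1]]
  ]
}}

```text
clock: 2.25
position: [0.5925, -0.0131, 0.3564]
tool_rot: [3.141, 0.0, 1.545]
force: [0.4, -0.1, -0.4]
grip_width: 0.0852
```

Emit:
{"api": "move_arm", "payload": {
  "motion": [
    [[0, 55, 0], [0, 0, 0.1]],
    [[-5, 110, 0], [0, 0, 0.2]],
    [[-15, 165, 0], [0, 0, 0.3]],
    [[-25, 215, -15], [0, 0, 0.4]],
    [[-35, 250, -40], [0, 0, 0.5]],
    [[-40, 255, -50], [0, 0, 0.5]],
    [[-40, 255, -50], [0, 0, 0.5]]
  ]
}}

```text
clock: 3.12
position: [0.5521, 0.2395, 0.3059]
tool_rot: [-3.141, 0.0, 2.041]
force: [1.0, -0.6, -0.3]
grip_width: 0.0853
```

```bash
python3 - <<'E'
from workcell import *
import cv2,numpy as np,pickle
s=observe(); f=grab_frame("wrist"); o=outline_of("pick","wrist")
pickle.dump((s,f,o),open("w1.pkl","wb")); im=f["frame"][:,:,::-1].copy()
cv2.imwrite("pics/w1.png",im)
print(s["clock"],s["position"],s["tool_rot"],s["qpos"]); print([(x["score"],x["pixel"],x["pixels"].sum()) for x in o])
E
```

```text
3.125 [0.55211137 0.23950251 0.30592658] [-3.14059511e+00  3.27417592e-04  2.04074647e+00] [-0.08449459  0.49621454 -0.61977808  1.5814268   0.30606409  1.1637361
 -0.29970518]
[(0.92, [265.3, 126.6], np.int64(1133)), (0.9, [250.6, 71.0], np.int64(2010)), (0.65, [119.5, 101.0], np.int64(1735)), (0.59, [215.4, 117.8], np.int64(1034))]
```

View pics/w1.png

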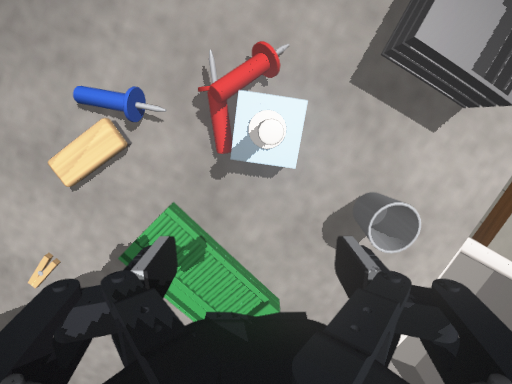

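```bash
cat >> h.py <<'E'
from scipy.spatial.transform import Rotation as Ro
def wT(s,f):
    T=np.eye(4); T[:3,:3]=Ro.from_euler("xyz",s["tool_rot"]).as_matrix(); T[:3,3]=s["position"]; return T@f["mount"]
E
python3 - <<'E'
from h import *
from workcell import *
s,f,o=pickle.load(open("w1.pkl","rb")); f=dict(f); f["T"]=wT(s,f)
print([(x["pixel"],f["frame"][x["pixels"]].mean(0).round()) for x in o])
m=o[0]["pixels"]*1.
P=[cyl(.025,.06,.066),cyl(.013,.066,.156)]
print("wrist",fit([f],[m],P,[.5365,.298],False))
im=f["frame"].astype(int)
q=((im[...,2]>im[...,0]+10)&(im[...,1]>im[...,0]+4)&(im.min(2)>90)); q[:85]=0;q[175:]=0;q[:,:225]=0;q[:,315:]=0
b=np.maximum(q*1.,m); print(q.sum())
print("holder",fit([f],[b],[box(-.045,.045,-.045,.045,0,.06)]+P,[.5365,.298,.3]))
n=grab_frame("side"); cv2.imwrite("pics/s1.png",cv2.resize(n["frame"][60:330,60:450,::-1],None,fx=2,fy=2))
E
```

```text
[([265.3, 126.6], array([235., 234., 232.])), ([250.6, 71.0], array([177.,  70.,  70.])), ([119.5, 101.0], array([ 66.,  95., 168.])), ([215.4, 117.8], array([169.,  77.,  78.]))]
wrist (array([0.5395376 , 0.29851124]), np.float64(0.05306707855251545))
3653
holder (array([0.54130983, 0.29846703, 0.32789189]), np.float64(0.022358786610878662))
```

View pics/s1.png

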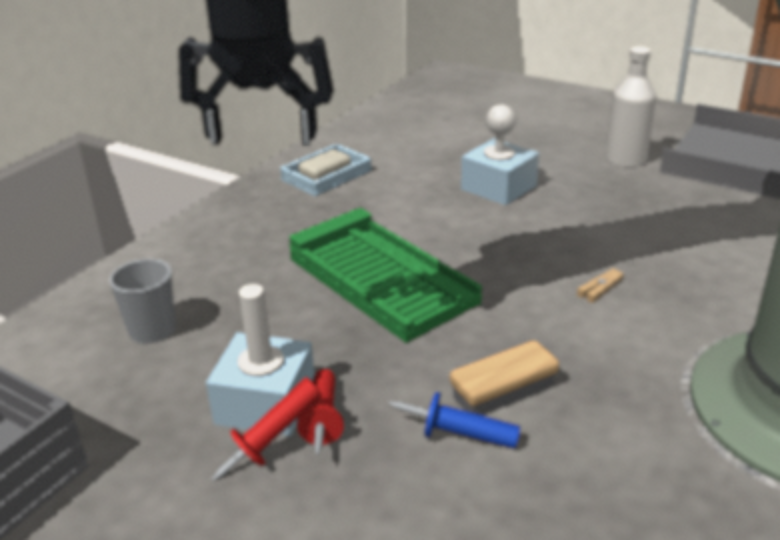

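Emit:
{"api": "move_arm", "payload": {
  "motion": [
    [[-6, 30, 0], [0, 0, 0]],
    [[-13, 59, -10], [0, 0, 0]],
    [[-13, 59, -10], [0, 0, 0]],
    [[-13, 59, -45], [0, 0, 0]],
    [[-13, 59, -80], [0, 0, 0]],
    [[-13, 59, -115], [0, 0, 0]],
    [[-13, 59, -145], [0, 0, 0]],
    [[-13, 59, -165], [0, 0, 0]],
    [[-13, 59, -180], [0, 0, 0]],
    [[-13, 59, -185], [0, 0, 0]],
    [[-13, 59, -185], [0, 0, 0]]
  ],
  "jaw": 85
}}

```text
clock: 4.65
position: [0.5394, 0.2991, 0.1217]
tool_rot: [3.141, 0.0, 2.042]
force: [-0.2, 0.5, 0.4]
grip_width: 0.0849
```

```bash
python3 - <<'E'
from workcell import *
import cv2
a=grab_frame("side")["frame"][150:290,120:320,::-1]; b=grab_frame("wrist")["frame"][:,:,::-1]
cv2.imwrite("pics/s2.png",cv2.resize(a,None,fx=3,fy=3)); cv2.imwrite("pics/w2.png",b)
s=observe(); print(s["clock"],s["position"],s["tool_rot"],s["force"])
E
```

```text
4.75 [0.53952639 0.29920686 0.12206165] [3.14057289e+00 2.32359143e-05 2.04172583e+00] [ 0.09828981  0.50071648 -0.59137177]
```

View pics/s2.png

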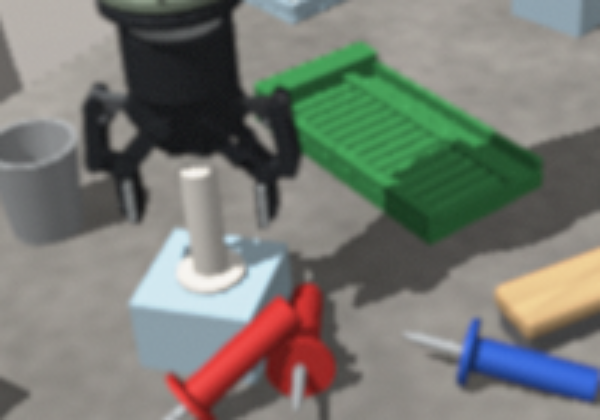

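View pics/w2.png

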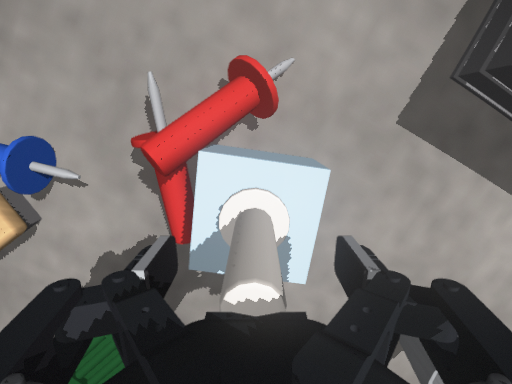

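Emit:
{"api": "move_arm", "payload": {
  "motion": [
    [[0, 0, 0], [0, 0, 0]],
    [[0, 0, 0], [0, 0, 0]],
    [[0, 0, 0], [0, 0, 0]],
    [[0, 0, 0], [0, 0, 0]],
    [[0, 0, 0], [0, 0, 0]],
    [[0, 0, 0], [0, 0, 0]],
    [[0, 0, 0], [0, 0, 0]],
    [[0, 0, 0], [0, 0, 0]]
  ],
  "jaw": 15,
  "grip_force": 50
}}

```text
clock: 5.75
position: [0.5392, 0.299, 0.1214]
tool_rot: [3.141, 0.0, 2.042]
force: [-1.3, -0.8, 5.7]
grip_width: 0.0244
```

Emit:
{"api": "move_arm", "payload": {
  "motion": [
    [[0, 0, 10], [0, 0, 0]],
    [[0, 0, 30], [0, 0, 0]],
    [[0, 0, 60], [0, 0, 0]],
    [[0, 0, 95], [0, 0, 0]],
    [[0, 0, 130], [0, 0, 0]],
    [[0, 0, 140], [0, 0, 0]],
    [[0, 0, 140], [0, 0, 0]]
  ]
}}

```text
clock: 6.62
position: [0.5393, 0.299, 0.2621]
tool_rot: [3.141, 0.0, 2.042]
force: [-0.2, -0.4, -1.5]
grip_width: 0.0247
```

```bash
python3 - <<'E'
from workcell import *
import cv2,pickle
s=observe();f=grab_frame("side");g=grab_frame("scene"); pickle.dump((s,f,g),open("d3.pkl","wb"))
a=f["frame"][60:290,100:400,::-1]; b=g["frame"][60:290,200:500,::-1]
import numpy as np
cv2.imwrite("pics/s3.png",cv2.resize(np.vstack([a,b]),None,fx=1.3*1.0,fy=1.3)); 
print(s["clock"],s["position"],s["tool_rot"],s["force"],s["grip_width"])
E
```

```text
6.625 [0.53926982 0.29899373 0.26205079] [3.14050072e+00 1.52171992e-04 2.04169057e+00] [-0.2113156  -0.44780857 -1.48431643] 0.02470235940960429
```

View pics/s3.png

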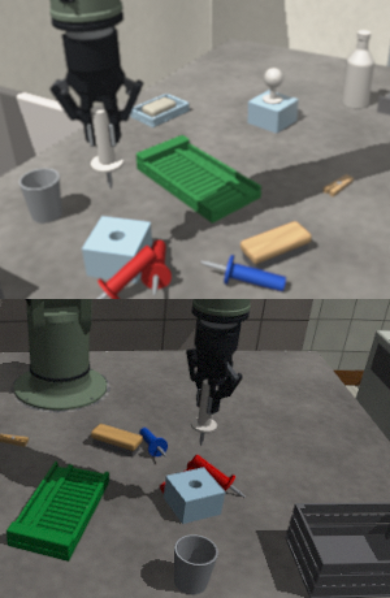

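```bash
python3 - <<'E'
from h import *
s,f,g=pickle.load(open("d3.pkl","rb"))
tip=s["position"]-[0,0,.1065]
for n,c in(("s",f),("g",g)):
    im=c["frame"][:,:,::-1].copy(); u=proj(c,np.array([tip,tip+[0,0,.048],tip+[0,0,.141]])); print(u.round(1).tolist())
    x,y=(u[0]).astype(int); x0,y0=x-35,y-60
    z=cv2.resize(im[y0:y0+85,x0:x0+70],None,fx=6,fy=6,interpolation=cv2.INTER_CUBIC)
    P=render(c,[p+tip for p in (cyl(.025,.045,.051),cyl(.013,.051,.141),cyl(.004,.006,.045),cyl(.0005,0,.005))])
    e=cv2.resize(P[y0:y0+85,x0:x0+70],None,fx=6,fy=6)
    cs,_=cv2.findContours((e>.5).astype(np.uint8),cv2.RETR_EXTERNAL,cv2.CHAIN_APPROX_NONE); cv2.drawContours(z,cs,-1,(0,0,255),1)
    cv2.imwrite(f"pics/t_{n}.png",z)
E
python3 -c "
import cv2,numpy as np
cv2.imwrite('pics/t.png',cv2.resize(np.hstack([cv2.imread('pics/t_s.png'),cv2.imread('pics/t_g.png')]),(800,486)))"
```

```text
[[184.1, 205.1], [181.4, 185.3], [175.8, 143.3]]
[[354.5, 172.4], [356.9, 156.5], [361.6, 123.0]]
```

View pics/t.png

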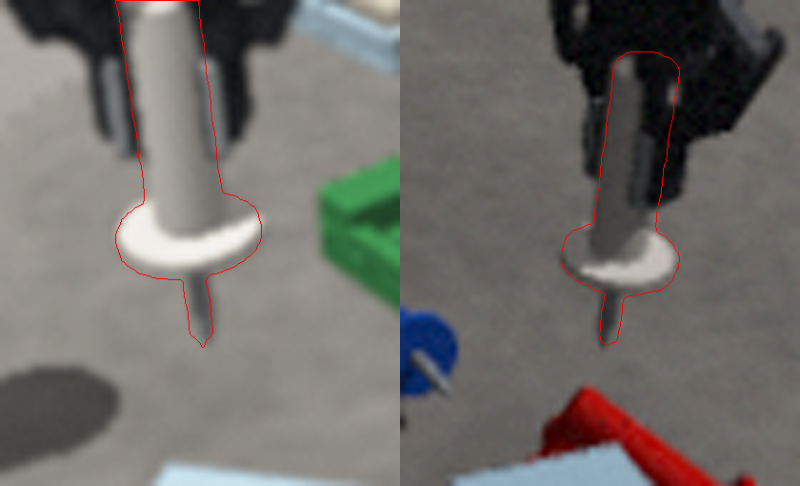

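Emit:
{"api": "move_arm", "payload": {
  "motion": [
    [[10, -40, 5], [0, 0, 0]],
    [[20, -80, 10], [0, 0, 0]],
    [[32, -120, 10], [0, 0, 0]],
    [[44, -165, 10], [0, 0, 0]],
    [[56, -210, 10], [0, 0, 0]],
    [[68, -255, 10], [0, 0, 0]],
    [[80, -300, 10], [0, 0, 0]],
    [[90, -340, 5], [0, 0, 0]],
    [[95, -356, 0], [0, 0, 0]],
    [[95, -356, 0], [0, 0, 0]],
    [[95, -356, 0], [0, 0, 0]]
  ]
}}

```text
clock: 8.1
position: [0.634, -0.0552, 0.2611]
tool_rot: [-3.142, -0.001, 2.044]
force: [0.3, -0.0, -0.9]
grip_width: 0.0247
```

```bash
python3 - <<'E'
from workcell import *
from h import *
s=observe();w=grab_frame("wrist");s2=observe();f=grab_frame("side");g=grab_frame("scene"); pickle.dump((s,w,f,g),open("d4.pkl","wb"))
print(s["clock"],s["position"],s["tool_rot"],s["qpos"],s["grip_width"])
w["T"]=wT(s,w)
a=w["frame"].astype(int); m=((a[...,1]>a[...,0]*1.3+8)&(a[...,1]>a[...,2]*1.3+8)).astype(float)
im=w["frame"][:,:,::-1].copy()
for (x,y,t),c in (((.5575,.0175,2.80),(0,0,255)),):
    for L in ([[-.1,.032,.03],[.13,.032,.03]],[[-.1,.058,.03],[.13,.058,.03]],[[-.1,.045,.016],[.13,.045,.016]],[[-.13,-.065,.042],[-.13,.065,.042]],[[.13,-.065,.03],[.13,.065,.03]],[[-.1,-.065,.03],[.13,-.065,.03]]):
        u=proj(w,place(np.array(L),x,y,t)).astype(int); cv2.line(im,tuple(map(int,u[0])),tuple(map(int,u[1])),c,1)
cv2.imwrite("pics/w4.png",cv2.resize(im,None,fx=1.5,fy=1.5,interpolation=cv2.INTER_CUBIC))
E
```

```text
8.1 [ 0.6339767  -0.05524683  0.26111382] [-3.14155425e+00 -9.63219206e-04  2.04359852e+00] [ 0.35769266  0.58584435 -0.56000902  1.541404    0.33285949  1.11123481
  0.19680376] 0.024660797178242086
```

View pics/w4.png

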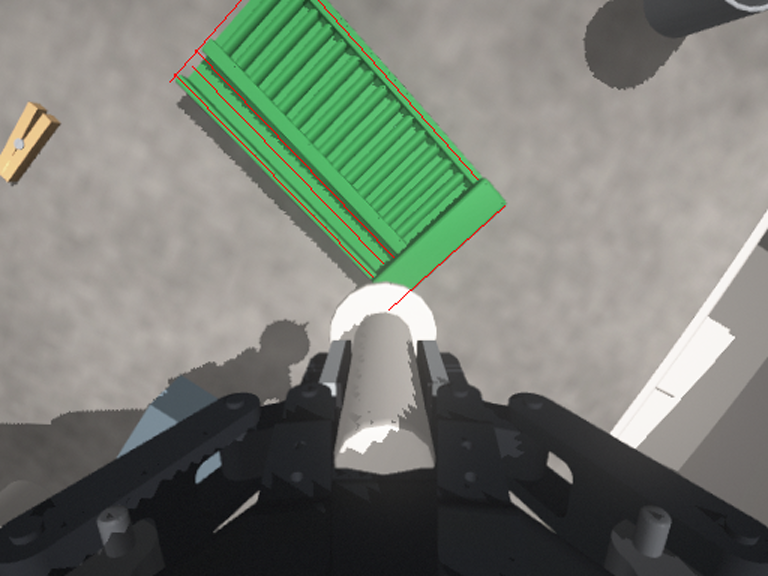

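```bash
python3 - <<'E'
from h import *
s,w,f,g=pickle.load(open("d4.pkl","rb")); w["T"]=wT(s,w)
a=w["frame"].astype(int); m=((a[...,1]>a[...,0]*1.3+8)&(a[...,1]>a[...,2]*1.3+8)).astype(float)
w["cy"]=w["cy"]
def c(p):
    r=render(w,[place(P,*p) for P in BOARD]); return np.abs(r-m)[:180].sum()/m.sum()
o=minimize(c,[.5575,.0175,2.8],method="Nelder-Mead",options=dict(initial_simplex=np.array([[.5575,.0175,2.8],[.561,.0175,2.8],[.5575,.021,2.8],[.5575,.0175,2.83]]),xatol=1e-5,fatol=1e-5)); print(o.x,o.fun)
for p in (o.x,(.5575,.0175,2.80)):
  for x in (-.1,-.09,-.08,.13,.135): print(x,place(np.array([[x,.045,.016]]),*p).round(4))
E
```

```text
[0.56051628 0.02069388 2.80315502] 0.02143630749377823
-0.1 [[ 0.6399 -0.055   0.016 ]]
-0.09 [[ 0.6305 -0.0516  0.016 ]]
-0.08 [[ 0.621  -0.0483  0.016 ]]
0.13 [[0.4229 0.0214 0.016 ]]
0.135 [[0.4182 0.0231 0.016 ]]
-0.1 [[ 0.6366 -0.0584  0.016 ]]
-0.09 [[ 0.6272 -0.055   0.016 ]]
-0.08 [[ 0.6178 -0.0517  0.016 ]]
0.13 [[0.4199 0.0186 0.016 ]]
0.135 [[0.4152 0.0203 0.016 ]]
```

Emit:
{"api": "move_arm", "payload": {
  "motion": [
    [[-4, 2, -20], [0, 0, 0]],
    [[-4, 2, -50], [0, 0, 0]],
    [[-4, 2, -80], [0, 0, 0]],
    [[-4, 2, -100], [0, 0, 0]],
    [[-4, 2, -115], [0, 0, 0]],
    [[-4, 2, -118], [0, 0, 0]],
    [[-4, 2, -118], [0, 0, 0]]
  ]
}}

```text
clock: 9.12
position: [0.6305, -0.0549, 0.1438]
tool_rot: [3.141, 0.0, 2.042]
force: [0.5, 0.7, -0.4]
grip_width: 0.025
```

```bash
python3 - <<'E'
from workcell import *
from h import *
s=observe();f=grab_frame("side");g=grab_frame("scene");w=grab_frame("wrist"); pickle.dump((s,w,f,g),open("d5.pkl","wb"))
print(s["clock"],s["position"],s["tool_rot"],s["force"],s["grip_width"])
o=[]
for c in(f,g):
    tip=s["position"]-[0,0,.1065]; u=proj(c,tip.reshape(1,3))[0].astype(int)
    o.append(cv2.resize(c["frame"][u[1]-45:u[1]+35,u[0]-40:u[0]+40,::-1],None,fx=5,fy=5,interpolation=cv2.INTER_CUBIC))
cv2.imwrite("pics/s5.png",np.hstack(o))
E
```

```text
9.125 [ 0.63052646 -0.05492568  0.14383228] [3.14101318e+00 3.46602401e-04 2.04175760e+00] [ 0.46508827  0.66612704 -0.37746856] 0.024993926805738493
```

View pics/s5.png

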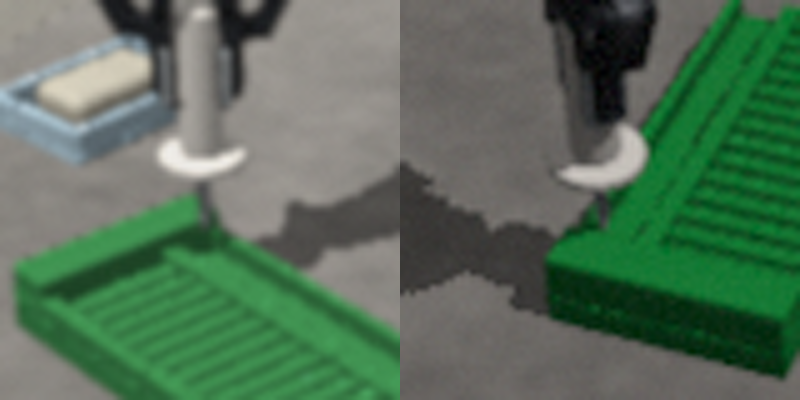

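```bash
python3 - <<'E'
from h import *
s,w,f,g=pickle.load(open("d5.pkl","rb"))
tip=s["position"]-[0,0,.1065]; o=[]
for c in(f,g):
    u0=proj(c,tip.reshape(1,3))[0].astype(int)-[40,45]
    z=cv2.resize(c["frame"][u0[1]:u0[1]+80,u0[0]:u0[0]+80,::-1],None,fx=5,fy=5,interpolation=cv2.INTER_CUBIC)
    for L in ([[-.1,.032,.03],[.13,.032,.03]],[[-.1,.058,.03],[.13,.058,.03]],[[-.1,.032,.03],[-.1,.058,.03]]):
        u=((proj(c,place(np.array(L),.5593,.0193,2.802))-u0+.5)*5).astype(int); cv2.line(z,tuple(map(int,u[0])),tuple(map(int,u[1])),(0,0,255),1)
    for q,col in ((tip,(255,0,255)),(np.r_[tip[:2],.03],(255,255,0))):
        u=((proj(c,q.reshape(1,3))[0]-u0+.5)*5).astype(int); cv2.circle(z,tuple(map(int,u)),3,col,-1)
    o.append(z)
cv2.imwrite("pics/s5b.png",np.hstack(o))
E
```

```text
(no output)
```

View pics/s5b.png

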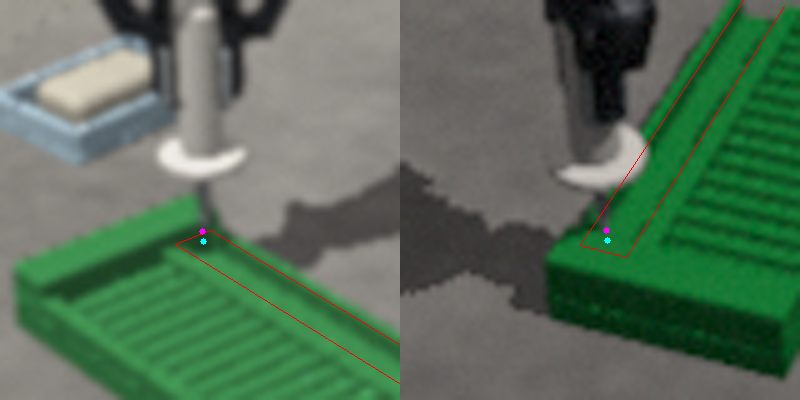

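Emit:
{"api": "move_arm", "payload": {
  "motion": [
    [[0, 2, -6], [0, 0, 0]],
    [[0, 2, -14], [0, 0, 0]],
    [[0, 2, -19], [0, 0, 0]],
    [[0, 2, -19], [0, 0, 0]]
  ]
}}

```text
clock: 9.78
position: [0.63, -0.053, 0.1237]
tool_rot: [-3.141, -0.0, 2.042]
force: [0.6, 0.1, -0.1]
grip_width: 0.0249
```

Emit:
{"api": "move_arm", "payload": {
  "motion": [
    [[-5, 2, 0], [0, 0, 0]],
    [[-10, 4, 0], [0, 0, 0]],
    [[-16, 6, 0], [0, 0, 0]],
    [[-21, 7, 0], [0, 0, 0]],
    [[-26, 9, 0], [0, 0, 0]],
    [[-31, 11, 0], [0, 0, 0]],
    [[-37, 13, 0], [0, 0, 0]],
    [[-42, 15, 0], [0, 0, 0]],
    [[-47, 17, 0], [0, 0, 0]],
    [[-52, 18, 0], [0, 0, 0]]
  ]
}}

```text
clock: 11.02
position: [0.5779, -0.0348, 0.1243]
tool_rot: [3.142, -0.0, 2.042]
force: [0.2, 0.5, -1.5]
grip_width: 0.025
```

```bash
python3 - <<'E'
from workcell import *
s=observe(); print(s["clock"],s["position"],s["tool_rot"],s["force"],s["grip_width"])
E
```

```text
11.025 [ 0.57788088 -0.03481226  0.12428187] [ 3.14158829e+00 -4.88262961e-05  2.04187743e+00] [ 0.19632328  0.54217291 -1.54998308] 0.02504442246177561
```

Emit:
{"api": "move_arm", "payload": {
  "motion": [
    [[-5, 2, 0], [0, 0, 0]],
    [[-10, 4, 0], [0, 0, 0]],
    [[-16, 6, 0], [0, 0, 0]],
    [[-21, 7, 0], [0, 0, 0]],
    [[-26, 9, 0], [0, 0, 0]],
    [[-31, 11, 0], [0, 0, 0]],
    [[-37, 13, 0], [0, 0, 0]],
    [[-42, 15, 0], [0, 0, 0]],
    [[-47, 17, 0], [0, 0, 0]],
    [[-52, 18, 0], [0, 0, 0]]
  ]
}}

```text
clock: 12.28
position: [0.5259, -0.0168, 0.1243]
tool_rot: [3.142, -0.0, 2.042]
force: [0.0, 0.4, -1.3]
grip_width: 0.0248
```

Emit:
{"api": "move_arm", "payload": {
  "motion": [
    [[-5, 2, 0], [0, 0, 0]],
    [[-10, 4, 0], [0, 0, 0]],
    [[-16, 6, 0], [0, 0, 0]],
    [[-21, 8, 0], [0, 0, 0]],
    [[-26, 9, 0], [0, 0, 0]],
    [[-31, 11, 0], [0, 0, 0]],
    [[-37, 13, 0], [0, 0, 0]],
    [[-42, 15, 0], [0, 0, 0]],
    [[-47, 17, 0], [0, 0, 0]],
    [[-52, 18, 0], [0, 0, 0]]
  ]
}}

```text
clock: 13.52
position: [0.4739, 0.0012, 0.1243]
tool_rot: [3.142, -0.0, 2.042]
force: [0.2, 1.0, -0.3]
grip_width: 0.0246
```

Emit:
{"api": "move_arm", "payload": {
  "motion": [
    [[-5, 2, 0], [0, 0, 0]],
    [[-10, 4, 0], [0, 0, 0]],
    [[-16, 6, 0], [0, 0, 0]],
    [[-21, 8, 0], [0, 0, 0]],
    [[-26, 9, 0], [0, 0, 0]],
    [[-31, 11, 0], [0, 0, 0]],
    [[-37, 13, 0], [0, 0, 0]],
    [[-42, 15, 0], [0, 0, 0]],
    [[-47, 17, 0], [0, 0, 0]],
    [[-52, 19, 0], [0, 0, 0]],
    [[-55, 20, 0], [0, 0, 0]]
  ]
}}

```text
clock: 14.9
position: [0.4189, 0.0211, 0.1243]
tool_rot: [-3.142, 0.0, 2.042]
force: [-0.1, -0.5, -1.3]
grip_width: 0.0248
```

```bash
python3 - <<'E'
from workcell import *
from h import *
s=observe();f=grab_frame("side");g=grab_frame("scene"); pickle.dump((s,f,g),open("d6.pkl","wb"))
print(s["clock"],s["position"],s["tool_rot"],s["force"],s["grip_width"],s["qpos"])
tip=s["position"]-[0,0,.1065]; o=[]
for c in(f,g):
    u0=proj(c,tip.reshape(1,3))[0].astype(int)-[40,45]
    o.append(cv2.resize(c["frame"][u0[1]:u0[1]+80,u0[0]:u0[0]+80,::-1],None,fx=5,fy=5,interpolation=cv2.INTER_CUBIC))
cv2.imwrite("pics/s6.png",np.hstack(o))
E
```

```text
14.9 [0.41888723 0.02112939 0.12430595] [-3.14150537e+00  1.78438651e-05  2.04190934e+00] [-0.08758855 -0.54235455 -1.31203753] 0.024769472554252277 [ 0.22674352  0.4710787  -0.52411952  2.21160832  0.4424653   0.55924742
 -0.15970201]
```

View pics/s6.png

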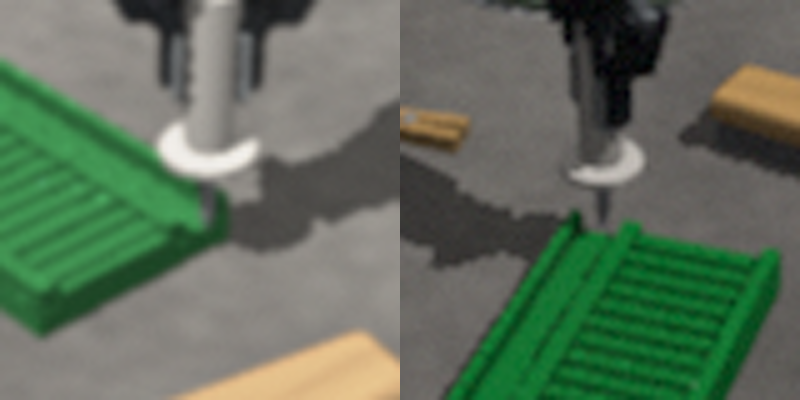

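Emit:
{"api": "move_arm", "payload": {
  "motion": [
    [[0, 0, 30], [0, 0, 0]],
    [[0, 0, 80], [0, 0, 0]],
    [[5, 10, 120], [0, 0, 0]],
    [[20, 45, 137], [0, 0, 0]],
    [[40, 90, 137], [0, 0, 0]],
    [[60, 138, 137], [0, 0, 0]],
    [[80, 185, 137], [0, 0, 0]],
    [[98, 228, 137], [0, 0, 0]],
    [[112, 260, 137], [0, 0, 0]],
    [[120, 278, 137], [0, 0, 0]],
    [[120, 278, 137], [0, 0, 0]],
    [[120, 278, 137], [0, 0, 0]]
  ]
}}

```text
clock: 16.5
position: [0.5391, 0.2983, 0.2611]
tool_rot: [-3.141, 0.0, 2.041]
force: [0.2, -0.9, -0.1]
grip_width: 0.0247
```

```bash
python3 - <<'E'
from workcell import *
from h import *
s=observe();f=grab_frame("side");g=grab_frame("scene")
print(s["clock"],s["position"],s["tool_rot"],s["force"],s["grip_width"])
tip=s["position"]-[0,0,.1065]; o=[]
for c in(f,g):
    u0=proj(c,tip.reshape(1,3))[0].astype(int)-[50,50]
    z=cv2.resize(c["frame"][u0[1]:u0[1]+140,u0[0]:u0[0]+100,::-1],None,fx=4,fy=4,interpolation=cv2.INTER_CUBIC)
    for q in (tip,np.r_[tip[:2],.06]):
        u=((proj(c,q.reshape(1,3))[0]-u0+.5)*4).astype(int); cv2.circle(z,tuple(map(int,u)),3,(255,0,255),-1)
    o.append(z)
cv2.imwrite("pics/s7.png",np.hstack(o))
E
```

```text
16.5 [0.53911457 0.29833606 0.26108163] [-3.14102020e+00  3.69535175e-04  2.04140405e+00] [ 0.23668005 -0.93153454 -0.080326  ] 0.024666556010888848
```

View pics/s7.png

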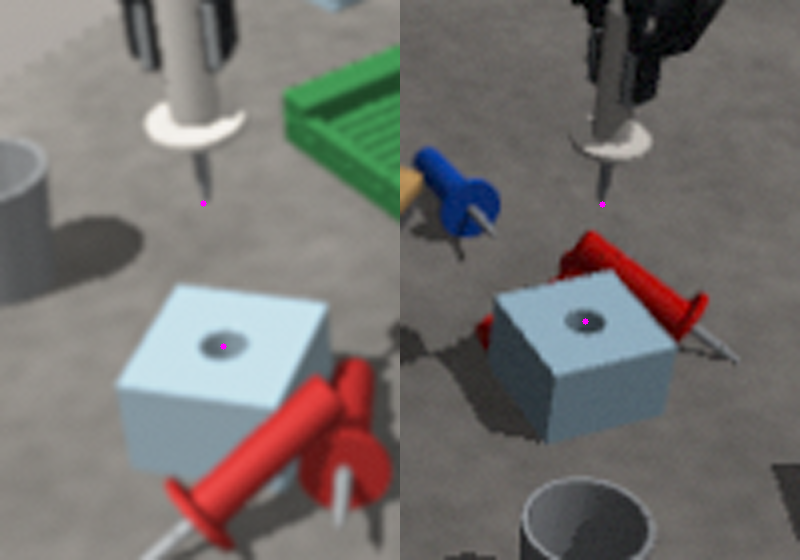

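Emit:
{"api": "move_arm", "payload": {
  "motion": [
    [[0, 0, -30], [0, 0, 0]],
    [[0, 0, -65], [0, 0, 0]],
    [[0, 0, -95], [0, 0, 0]],
    [[0, 0, -115], [0, 0, 0]],
    [[0, 0, -128], [0, 0, 0]],
    [[0, 0, -135], [0, 0, 0]],
    [[0, 0, -139], [0, 0, 0]],
    [[0, 0, -139], [0, 0, 0]],
    [[0, 0, -139], [0, 0, 0]]
  ]
}}

```text
clock: 17.73
position: [0.5394, 0.2991, 0.1228]
tool_rot: [3.141, 0.0, 2.042]
force: [-0.7, -1.0, -0.7]
grip_width: 0.0247
```

```bash
python3 - <<'E'
from workcell import *
s=observe(); print(s["clock"],s["position"],s["tool_rot"],s["force"],s["grip_width"])
E
```

```text
17.725 [0.53943176 0.29911447 0.1228009 ] [3.14086025e+00 2.27030197e-05 2.04171650e+00] [-0.65705082 -0.96397404 -0.74083759] 0.024664722830807104
```

Emit:
{"api": "move_arm", "payload": {
  "motion": [
    [[0, 0, -1], [0, 0, 0]],
    [[0, 0, -1.5], [0, 0, 0]],
    [[0, 0, -1.5], [0, 0, 0]],
    [[0, 0, -1.5], [0, 0, 0]]
  ]
}}

```text
clock: 18.23
position: [0.5393, 0.2991, 0.1214]
tool_rot: [3.141, 0.0, 2.042]
force: [-2.6, -1.9, 6.6]
grip_width: 0.0249
```

Emit:
{"api": "move_arm", "payload": {
  "motion": [
    [[0, 0, 0], [0, 0, 0]],
    [[0, 0, 0], [0, 0, 0]],
    [[0, 0, 0], [0, 0, 0]],
    [[0, 0, 0], [0, 0, 0]],
    [[0, 0, 0], [0, 0, 0]],
    [[0, 0, 0], [0, 0, 0]],
    [[0, 0, 0], [0, 0, 0]],
    [[0, 0, 0], [0, 0, 0]]
  ],
  "jaw": 85
}}

```text
clock: 19.23
position: [0.5392, 0.299, 0.1208]
tool_rot: [-3.142, 0.0, 2.042]
force: [0.7, 0.5, -0.3]
grip_width: 0.0848
```

Emit:
{"api": "move_arm", "payload": {
  "motion": [
    [[0, 0, 10], [0, 0, 0]],
    [[0, 0, 30], [0, 0, 0]],
    [[0, 0, 65], [0, 0, 0]],
    [[0, 0, 105], [0, 0, 0]],
    [[0, 0, 145], [0, 0, 0]],
    [[0, 0, 170], [0, 0, 0]],
    [[0, -30, 180], [0, 0, 0]],
    [[0, -60, 180], [0, 0, 0]],
    [[0, -60, 180], [0, 0, 0]]
  ]
}}

```text
clock: 20.35
position: [0.5397, 0.2368, 0.3024]
tool_rot: [3.141, 0.001, 2.039]
force: [-0.1, 0.7, -0.0]
grip_width: 0.0848
```

```bash
python3 - <<'E'
from workcell import *
from h import *
s=observe();f=grab_frame("side");g=grab_frame("scene");w=grab_frame("wrist")
print(s["clock"],s["position"],s["force"],s["grip_width"])
a=f["frame"][100:290,110:380,::-1]; b=g["frame"][100:290,100:370,::-1]
cv2.imwrite("pics/s8.png",cv2.resize(np.vstack([a,b]),None,fx=1.55,fy=1.55,interpolation=cv2.INTER_CUBIC))
w["T"]=wT(s,w); fs=[f,g,w]; P=[cyl(.025,.06,.066),cyl(.013,.066,.156)]
for n,c in zip(("side","scene","wrist"),fs):
    o=outline_of("pick",n); u=proj(c,[[.5395,.299,.1]])[0]
    o=[x for x in o if np.hypot(*(np.array(x["pixel"])-u))<20]
    if o: print(n,fit([c],[o[0]["pixels"]*1.],P,[.5395,.299],False))
E
```

```text
20.35 [0.53966353 0.23681021 0.3024014 ] [-0.14652298  0.66946896 -0.00959048] 0.08476265494902796
side (array([0.54092299, 0.29451641]), np.float64(0.1465197693574959))
scene (array([0.53573885, 0.29839437]), np.float64(0.1264740566037736))
wrist (array([0.54081311, 0.29625593]), np.float64(0.030729579698651862))
```

View pics/s8.png

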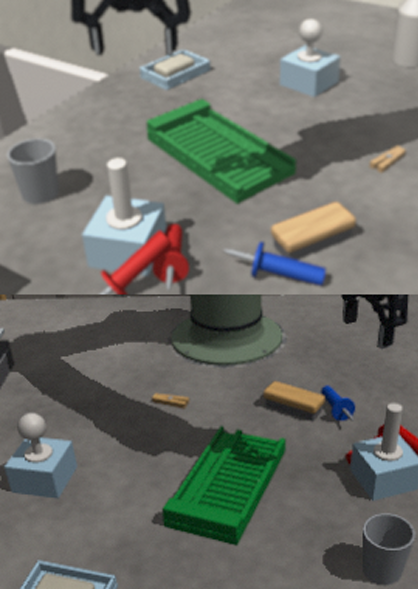

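The pick is upright with its collar on the block. The brush hasn't moved, and the gripper is open and clear of everything.

```bash
python3 -c "
from workcell import *
print(job_done(),observe()['clock'])"
```

```text
the job is handed in; nothing more can be done
the job is handed in; nothing more can be done
```

The pick has been run along the gutter and is back in its own holder, released, and the job is handed in. The clock read about 20.5 s when I handed in, against the 58 s limit.

- **Stroke:** I moved the tip from about 9 mm short of the gutter's closed end to the open end in about 5.1 s. By my readings the tip stayed 1 to 2 mm above the gutter floor and close to the centre line. Pictures at both ends agreed with this, and contact forces stayed under 2 N.
- **Return:** The last pictures show the pick upright with its collar on the block. The brush is undisturbed in the other holder, and the gripper is open and about 60 mm to the side, well above everything.

**Checks that disagreed:**
- **Camera estimates:** The wrist and fixed cameras put the washboard 3 to 4 mm apart, so I used a position between them, which is within the gutter's roughly 9 mm of side clearance.
- **Look-alikes:** The red and blue picks stood upright in the first pictures and had toppled by the time I first looked again. The gripper had not come near them and nothing fell off the work surface. One red pick ended up leaning by the holder, and I did not touch it.

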